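# Start up the weighing station on a vegetable stall

### The job

Start up the stall's weighing station by pressing three latching keys from above with a fingertip, gently, each fully in so that it stays down, in this order: first the square main key on the power box, then the long key on the scale, and last the round key on the ticket printer. Leave the small round awning key on the power box up, and do not pick up or disturb the courgettes or the other loose things on the table.

Things in the scene. Friction and masses are not known exactly. Their poses are not given: they have to be found in the camera images.
- power_box: grey power box, fixed to the table, 120 (x) x 170 (y) x 60 mm high; origin under its centre, z up. On its flat top two dark rubber-capped keys: the square main key at y = -42 mm and the small round awning key at y = +42 mm. Yaw within 0.45 rad; it stands on the left or the right of the scale
- main_key_top (a point): square main key, dark rubber-capped, 34 x 34 mm, on top of the power box, its top 80 mm above the table when up; point at the centre of its flat top and moves down with it
- main_key (a joint): main key latch value in m: 0 = up (top 20 mm above the housing), 0.008 = fully in (top 12 mm above the housing after release). The latch takes about 2.5 N to move, has no return spring and stays where it is left; may start up to 1 mm in. The cap is sprung on the latch (1 N per mm, up to 10 mm), so the cap goes down about 2.5 mm before the latch follows, some 10.5 mm in all brings the latch fully in, and at 18 mm it is hard against its stop; a push of about 5 N is right
- awning_key_top (a point): small round awning key, dark rubber-capped, 24 mm across, on the power box 84 mm from the main key, to be left up; its top 80 mm above the table; point at the centre of its flat top and moves down with it
- awning_key (a joint): awning key latch value in m: 0 = up (top 20 mm above the housing), 0.008 = fully in (top 12 mm above the housing after release). The latch takes about 2.5 N to move, has no return spring and stays where it is left; may start up to 1 mm in. The cap is sprung on the latch (1 N per mm, up to 10 mm), so the cap goes down about 2.5 mm before the latch follows, some 10.5 mm in all brings the latch fully in, and at 18 mm it is hard against its stop; a push of about 5 N is right
- scale: grey weighing scale, fixed, 290 (x) x 250 (y) x 50 mm high, origin under its centre, z up; steel pan 200 x 240 mm over its rear part (centre x = +40 mm, floor 81 mm and rims 91 mm above the table, front edge at x = -60 mm) with a courgette in it. On the low front strip, 50 mm above the table, the long key (x = -105, y = +55 mm) and a display window (y = -62 mm). Yaw within 0.25 rad
- scale_key_top (a point): long key, dark rubber-capped, 22 (x) x 70 (y) mm, on the front strip of the scale, the edge nearest the robot; its top 70 mm above the table when up; point at the centre of its flat top and moves down with it
- scale_key (a joint): scale key latch value in m: 0 = up (top 20 mm above the housing), 0.008 = fully in (top 12 mm above the housing after release). The latch takes about 2.5 N to move, has no return spring and stays where it is left; may start up to 1 mm in. The cap is sprung on the latch (1 N per mm, up to 10 mm), so the cap goes down about 2.5 mm before the latch follows, some 10.5 mm in all brings the latch fully in, and at 18 mm it is hard against its stop; a push of about 5 N is right
- printer: white ticket printer, fixed, 130 x 130 x 85 mm high, origin under its centre, z up; a rounded hump (paper roll cover, to 107 mm above the table) on its rear half from x = -4 mm on. The round key is on its front part (x = -36, y = 0 mm). Yaw within 0.45 rad; stands on the other side of the scale from the power box
- printer_key_top (a point): round key, dark rubber-capped, 28 mm across, on top of the ticket printer, its top 105 mm above the table when up; point at the centre of its flat top and moves down with it
- printer_key (a joint): printer key latch value in m: 0 = up (top 20 mm above the housing), 0.008 = fully in (top 12 mm above the housing after release). The latch takes about 2.5 N to move, has no return spring and stays where it is left; may start up to 1 mm in. The cap is sprung on the latch (1 N per mm, up to 10 mm), so the cap goes down about 2.5 mm before the latch follows, some 10.5 mm in all brings the latch fully in, and at 18 mm it is hard against its stop; a push of about 5 N is right
- pan_courgette: loose courgette, 190 mm long, 46 mm thick, lying along its own y in the scale's pan (top 127 mm above the table); origin under its middle; leave alone
- near_courgette: loose courgette, 170 mm long, 42 mm thick, lying along its own y on the table between the robot and the scale; origin under its middle; leave alone
- far_courgette: loose courgette, 180 mm long, 44 mm thick, lying along its own y on the table at the far left; origin under its middle; leave alone
- mug: loose white mug, 76 mm across, 90 mm high, far right; origin under its centre; leave alone
- jar: loose amber jar with a steel lid, 64 mm across, 85 mm high, far left; origin under its centre; leave alone
- tape: loose roll of tape lying flat, 90 mm across, 24 mm high, on the near right; origin under its centre; leave alone
- punnet: loose open cardboard punnet, 100 x 140 x 50 mm, far right; origin under its centre; leave alone

How it is judged:
By the outcome, as a careful person would: the job done as asked, in the order asked, and still so for the second after the job is handed in, with the robot touching nothing.
It also fails if it takes over 51 s, if anything falls off the work surface, if the arm or the gripper's body presses on something with over 40 N, if the wrist force passes 120 N, or if a joint passes its speed limit or range.

### The arm

A 6-joint arm with a two-finger parallel gripper is mounted at the origin on the work surface. World frame = base frame: x ahead of the robot, y to its left, z up, the work surface at z = 0. Lengths are in m, angles in rad, forces in N, time in s.
With the tool pointing down it reaches from about 0.25 to 0.725 m from the base axis. Payload 4 kg.
Tool frame: the origin (TCP) lies midway between the tips of the shut fingers; the grasp point (between the pads) lies 19 mm behind it; y points along the fingers, x is the direction in which the jaws open and shut, and the axes are right-handed (so a half turn about y gives the same grasp; the last joint's range is limited). The gripper opens to 85 mm and grips with 20 to 120 N. Pads are 22 mm wide; open, the fingers measure 114 mm over their backs; the gripper's body (76 mm by 85 mm) begins 54 mm behind the grasp point. The pads swing forward as they close: fully open they stand 13 mm farther back than shut.
Start: joints at [-1.192, 0.241, 0.005, 1.335, 0, 1.571], TCP at [0.185, -0.465, 0.231] pointing down, gripper open.
Joint ranges: [-2.72, 2.72], [-1.05, 1.87], [-1.09, 1.28], [-1.99, 2.15], [-1.42, 1.44], [-3.14, 3.14]. Speed limits (rad/s): [2.79, 2.79, 3.14, 3.14, 3.14, 3.14].

### API

Orientations are given as a unit quaternion [x, y, z, w].
In Python, from workcell import bot gives the robot as it stands. The module is installed in compiled form; this text tells all that it offers.
- The arm moves only by the shell command python3 -m inch 'ROWS'. ROWS is text: rows parted by semicolons, each of 7 numbers parted by spaces: the turn, a rotation vector about the tool's x, y, z in degrees, then the shift along the tool's x, y, z in mm, then the closure, from 0 (fully open) to 1 (shut). In form: ax ay az dx dy dz fingers; .... A call has 1 to 12 rows; each row shifts and turns the commanded pose from where the row before left it, along the tool's axes as they then stand; what a row does not reach is not made up. A row lasts 1/8 s, in which the tool goes at most 62.5 mm and 10.7 degrees, less where a joint would pass 70% of its speed; a pose out of reach is approached as far as the arm can. A call with a gripper value outside its range is refused whole. The fingers move at their own pace and stop on an object; the grip force is fixed at half the most. Time passes only in rows, so rows that do not move let the fingers close. It gives the time, the measured TCP pose, the force and the opening at its end, in the units of the state.
- bot.get_obs(): the state, without advancing time (a new reading comes with each control period).
- bot.camera(name): name is "scene" or "top" or "wrist"; returns a dict with "color" (400x640x3 uint8, blue, green, red), "fx", "fy", "cx", "cy" (pixels), "k1" (the pictures are not rectified: a ray, as slopes to the right and down, at radius r is drawn at 1 + k1 r^2 times it, then the intrinsics apply), "extrinsics" (4x4, takes a point from world to camera coordinates). Camera axes: x right, y up, looking along -z (the intrinsics and any distortion apply to the point x, -y, -z); pixel columns grow to the right and rows downward; lengths in m; the calibration is good to about 2 mm. A picture is of the moment at which its call begins. There is no depth.
- bot.job_done(): hands the job in, once; it reports no verdict.
Trained networks look in the newest picture that a camera, given by its name, has taken for a name from the list of things; names that differ only in an ending like _2 or _b are one class to them, and where a whole thing is asked for, a point or a joint stands for the part that bears it (a point fixed in the world has none). Each returns a list of dicts, best first, with "conf" (0 to 1); they miss things now and then, are a little off and sometimes report something else, mostly with a low value. They report only what shows in the picture. A call takes as long as a camera call.
- bot.look_for(name, camera): "extent" ([left, top, right, bottom] in pixels, round what is visible of it).
- bot.cut_out(name, camera): "region" (400x640 bool, what is visible of it) and "extent" ([left, top, right, bottom] in pixels, round what is visible of it).
- bot.spot_point(name, camera): "point" ([column, row] in pixels: a listed point, or the origin of a listed thing).
The state is a dict: "clock": time; "joint_pos": joint angles; "joint_vel": joint speeds; "tau": joint torques, N m; "eef_pos": TCP position; "tool_rot": TCP orientation; "ft_force": force on the tool from outside, world axes, zero at the start; "ft_torque": the same for the moment, N m; "grip_width": finger opening in m.
Only numpy, scipy, OpenCV 4.12 (cv2) and the standard library are available. Lean on these libraries where they do the work, as an engineer would, in place of code of your own. Each camera call takes 0.05 s, during which the arm holds its last target.

## Working session

There is one attempt and no reset: what is moved stays moved. The work goes in short steps, Python scripts to look and compute and a shell command to move; the robot and the scene stay as the last step left them, time stands still between calls to the robot, and variables do not carry over. Pictures are saved under pics/ and viewed, and the job is handed in when it is done.

```bash
mkdir -p pics; cat > h.py <<'E'
import numpy as np, cv2
from workcell import bot
def shot(n,f):
    c=bot.camera(n); cv2.imwrite('pics/'+f,c['color']); return c
def ray(c,p):
    x=(p[0]-c['cx'])/c['fx']; y=(p[1]-c['cy'])/c['fy']
    rd=np.hypot(x,y); r=rd
    for _ in range(30): r=rd/(1+c['k1']*r*r)
    s=r/rd if rd>0 else 1
    E=np.array(c['extrinsics']); R=E[:3,:3]; t=E[:3,3]
    d=R.T@np.array([x*s,-y*s,-1.]); o=-R.T@t
    return o,d
def onz(c,p,z):
    o,d=ray(c,p); return o+d*(z-o[2])/d[2]
E
python3 - <<'E'
from h import *
s=bot.get_obs(); print({k:np.round(v,3) for k,v in s.items()})
for n in('top','scene'):
    c=shot(n,n+'0.png'); print(n,c['k1'],np.round(c['extrinsics'],3).tolist())
    for k,z in(('main_key_top',.08),('awning_key_top',.08),('scale_key_top',.07),('printer_key_top',.105),('power_box',0),('scale',0),('printer',0),('near_courgette',0),('mug',0),('jar',0),('tape',0)):
        for r in bot.spot_point(k,n)[:2]: print(n,k,round(r['conf'],2),np.round(r['point'],1),np.round(onz(c,r['point'],z),4))
E
```

```text
{'clock': np.float64(0.0), 'joint_pos': array([-1.192,  0.241,  0.004,  1.335, -0.   ,  1.571]), 'joint_vel': array([-0.   ,  0.001,  0.   , -0.001,  0.001,  0.   ]), 'tau': array([ 1.0000e-03, -3.7232e+01,  2.5240e+01,  1.7000e-02,  0.0000e+00,
        0.0000e+00]), 'eef_pos': array([ 0.185, -0.464,  0.23 ]), 'tool_rot': array([-0.585,  0.398, -0.396,  0.586]), 'ft_force': array([-0.476,  1.073,  0.349]), 'ft_torque': array([0.035, 0.011, 0.025]), 'grip_width': np.float64(0.085)}
top -0.03593575108057848 [[0.022, -1.0, 0.005, -0.028], [0.992, 0.022, 0.126, -0.537], [-0.126, 0.002, 0.992, -1.336], [0.0, 0.0, 0.0, 1.0]]
top awning_key_top 0.6 [165.2 219.2] [0.4711 0.3708 0.08  ]
top awning_key_top 0.48 [212.1 140.1] [0.6887 0.2562 0.08  ]
top scale_key_top 0.7 [359.9 262.8] [ 0.368  -0.1482  0.07  ]
top scale_key_top 0.52 [273.  189.3] [0.5592 0.0877 0.07  ]
top printer_key_top 0.52 [432.9 213.3] [ 0.5002 -0.3343  0.105 ]
top power_box 0.69 [188.4 227.5] [0.4557 0.3274 0.    ]
top scale 0.68 [297.8 157.2] [0.6638 0.0252 0.    ]
top printer 0.57 [426.9 197.6] [ 0.5557 -0.3438  0.    ]

[... 477 characters left out ...]
1, 0.099, 0.854, -1.412], [0.0, 0.0, 0.0, 1.0]]
scene main_key_top 0.36 [317.4 262.6] [0.7389 0.0206 0.08  ]
scene awning_key_top 0.48 [452.6 195.6] [0.473 0.369 0.08 ]
scene scale_key_top 0.56 [355.1 209.3] [0.5573 0.0974 0.07  ]
scene printer_key_top 0.44 [212.9 171.4] [ 0.5161 -0.3324  0.105 ]
scene power_box 0.65 [432. 202.] [0.4519 0.3287 0.    ]
scene scale 0.97 [327.9 248.2] [0.6584 0.0347 0.    ]
scene printer 0.58 [216.8 198.9] [ 0.5478 -0.3387  0.    ]
scene near_courgette 0.66 [335.8 172. ] [0.3852 0.0161 0.    ]
scene near_courgette 0.56 [328.8 248.5] [0.659  0.0375 0.    ]
scene jar 0.93 [466.7 275.1] [0.6764 0.4275 0.    ]
scene tape 0.68 [289.8 160.4] [ 0.3621 -0.1437  0.    ]
```

```bash
python3 - <<'E'
import cv2
a=cv2.imread('pics/top0.png')[110:310,130:490]
cv2.imwrite('pics/top0z.png',cv2.resize(a,None,fx=2.2,fy=2.2,interpolation=cv2.INTER_CUBIC))
a=cv2.imread('pics/scene0.png')[120:330,150:540]
cv2.imwrite('pics/scene0z.png',cv2.resize(a,None,fx=2,fy=2,interpolation=cv2.INTER_CUBIC))
E
```

```text
(no output)
```

View pics/top0z.png

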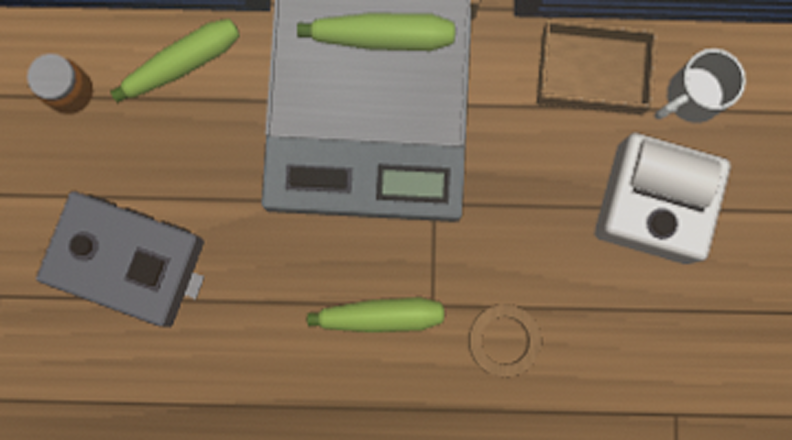

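View pics/scene0z.png

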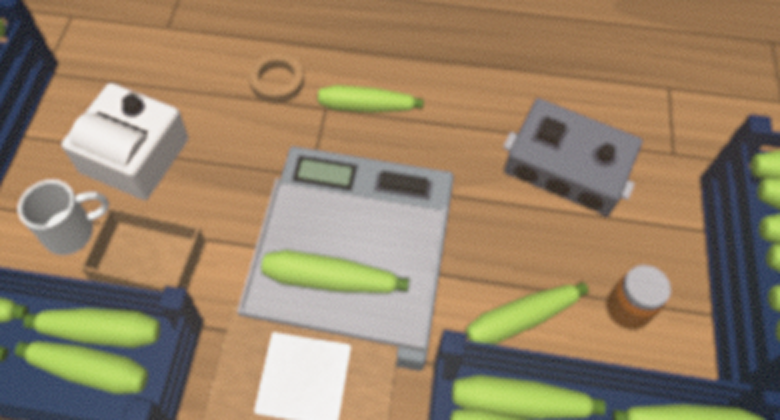

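The top view shows, in full-image pixels, the main key at about (197,232), awning at (167,222), the scale key at (275,191) and the printer key at (431,211). The power box is on the left. I'll refine these using both views.

```bash
python3 - <<'E'
from h import *
from scipy import ndimage as nd
g={'top':{'main':(197,232,.08),'awn':(167,222,.08),'scale':(275,191,.07),'prn':(431,211,.105)},
'scene':{'main':(425.5,185.5,.08),'awn':(453,196.5,.08),'scale':(351.5,212,.07),'prn':(216.5,172,.105)}}
for n in g:
    c=bot.camera(n); im=c['color'].max(2).astype(int)
    print('f',c['fx'])
    for k,(u,v,z) in g[n].items():
        x0,y0=int(u)-18,int(v)-14
        w=im[y0:y0+28,x0:x0+36]
        for th in (60,75):
            l,m=nd.label(w<th); 
            if not m: print(n,k,'none',w.min());continue
            d=nd.distance_transform_edt(~(w<th),return_indices=True)[1][:,14,18]
            reg=l==l[tuple(d)]
            cy,cx=nd.center_of_mass(reg); p=(x0+cx,y0+cy)
            print(n,k,th,reg.sum(),np.round(p,1),np.round(onz(c,p,z),4),np.round(onz(c,p,z-.006),4))
E
```

```text
f 496.917366418655
top main 60 170 [195.8 232. ] [0.4391 0.2875 0.08  ] [0.4394 0.2889 0.074 ]
top main 75 203 [195.8 232.1] [0.4389 0.2876 0.08  ] [0.4392 0.289  0.074 ]
top awn 60 72 [166.4 221.3] [0.4657 0.3672 0.08  ] [0.4662 0.369  0.074 ]
top awn 75 91 [166.7 221.5] [0.4652 0.3663 0.08  ] [0.4657 0.3681 0.074 ]
top scale 60 173 [273.8 190.6] [0.5559 0.0854 0.07  ] [0.5567 0.0859 0.064 ]
top scale 75 264 [274.  190.8] [0.5552 0.0848 0.07  ] [0.556  0.0852 0.064 ]
top prn 60 1 [433. 212.] [ 0.5036 -0.3346  0.105 ] [ 0.5043 -0.3361  0.099 ]
top prn 75 122 [430.6 211.4] [ 0.505  -0.3283  0.105 ] [ 0.5057 -0.3298  0.099 ]
f 369.43908321365683
scene main 60 1 [421. 188.] [0.4609 0.2786 0.08  ] [0.4567 0.2797 0.074 ]
scene main 75 112 [424.9 185.7] [0.4507 0.2895 0.08  ] [0.4465 0.2906 0.074 ]
scene awn 60 3 [450.3 197.3] [0.48   0.3626 0.08  ] [0.4759 0.3642 0.074 ]
scene awn 75 51 [452.3 196.6] [0.4766 0.368  0.08  ] [0.4725 0.3697 0.074 ]
scene scale none 60
scene scale 75 155 [351.7 211.6] [0.5664 0.0887 0.07  ] [0.563  0.0885 0.064 ]
scene prn 60 1 [216. 174.] [ 0.5238 -0.3203  0.105 ] [ 0.5198 -0.3233  0.099 ]
scene prn 75 54 [215.8 172.3] [ 0.5178 -0.3229  0.105 ] [ 0.5139 -0.3258  0.099 ]
```

```bash
cat >> h.py <<'E'
from scipy.spatial.transform import Rotation as Ro
def plan(t):
    s=bot.get_obs(); R=Ro.from_quat(s['tool_rot']).as_matrix()
    print('clock',round(s['clock'],2),'pos',np.round(s['eef_pos'],4),'q6',np.round(s['joint_pos'],2),'F',np.round(s['ft_force'],2),'grip',s['grip_width'].round(4))
    print('axes x,y,z in world (cols)\n',np.round(R,3)); print('delta tool mm',np.round(R.T@(np.array(t)-s['eef_pos'])*1000,1))
E
python3 -c "
from h import *
plan([.43,.28,.25])"
```

```text
Traceback (most recent call last):
  File "h.py", line 18, in plan
    print('clock',round(s['clock'],2),'pos',np.round(s['eef_pos'],4),'q6',np.round(s['joint_pos'],2),'F',np.round(s['ft_force'],2),'grip',s['grip_width'].round(4))
                                                                                                                                          ^^^^^^^^^^^^^^^^^^^^^
AttributeError: 'float' object has no attribute 'round'
```

```bash
sed -i "s/s\['grip_width'\].round(4)/round(float(s['grip_width']),4)/" h.py
python3 -c "
from h import *
plan([.41,.28,.25])"
```

```text
clock 1.3 pos [ 0.1849 -0.4646  0.2313] q6 [-1.19  0.24  0.01  1.34  0.    1.57] F [-0.75 -0.04 -0.59] grip 0.0854
axes x,y,z in world (cols)
 [[ 0.37   0.     0.929]
 [-0.929 -0.     0.37 ]
 [ 0.    -1.     0.   ]]
delta tool mm [-608.5  -18.7  484.5]
```

```bash
python3 -m inch '0 -10 0 0 -4 0 1; 0 -10 0 0 -4 0 1; 0 -10 0 0 -4 0 1; 0 -10 0 0 0 0 1; 0 -10 0 0 0 0 1; 0 -10 0 0 0 0 1'; python3 -c "
from h import *
plan([.41,.28,.24])"
```

```text
clock: 2.05
eef_pos: [0.1849, -0.4646, 0.2433]
tool_rot: [0.705, -0.049, 0.049, -0.705]
ft_force: [-1.0, 0.1, -0.2]
grip_width: -0.0
clock 2.05 pos [ 0.1849 -0.4646  0.2433] q6 [-1.19  0.24  0.03  1.36  0.    0.52] F [-1.01  0.14 -0.22] grip -0.0
axes x,y,z in world (cols)
 [[ 0.99   0.     0.139]
 [-0.139 -0.     0.99 ]
 [ 0.    -1.    -0.   ]]
delta tool mm [119.7   3.3 768.6]
```

```bash
python3 -m inch '0 0 0 9 0 55 1; 0 0 0 9 0 55 1; 0 0 0 9 0 55 1; 0 0 0 9 0 55 1; 0 0 0 9 0 55 1; 0 0 0 9 0 55 1; 0 0 0 9 0 55 1; 0 0 0 9 0 55 1; 0 0 0 9 0 55 1; 0 0 0 9 0 55 1; 0 0 0 9 0 55 1; 0 0 0 9 0 55 1'; python3 - <<'E'
from h import *
c=shot('wrist','w1.png'); print(np.round(c['extrinsics'],3).tolist(),c['k1'])
for k in ('main_key_top','awning_key_top','power_box'):
    for r in bot.spot_point(k,'wrist')[:2]: print(k,round(r['conf'],2),np.round(r['point'],1),np.round(onz(c,r['point'],.08),4))
plan([.439,.289,.12])
E
```

```text
clock: 3.55
eef_pos: [0.3874, 0.175, 0.2436]
tool_rot: [-0.705, 0.051, -0.051, 0.705]
ft_force: [0.6, 0.1, 0.3]
grip_width: 0.0001
[[0.989, -0.145, 0.001, -0.359], [0.14, 0.95, -0.28, -0.181], [0.039, 0.278, 0.96, -0.455], [0.0, 0.0, 0.0, 1.0]] -0.05475276380002735
main_key_top 0.76 [356.9  39.9] [0.4396 0.2898 0.08  ]
power_box 0.56 [356.   7.] [0.4418 0.3147 0.08  ]
clock 3.75 pos [0.3867 0.1736 0.2429] q6 [ 0.42  0.09 -0.15  1.33 -0.    2.14] F [ 0.12  0.04 -0.28] grip -0.0002
axes x,y,z in world (cols)
 [[ 0.99  -0.001  0.142]
 [-0.142 -0.001  0.99 ]
 [-0.001 -1.    -0.001]]
delta tool mm [ 35.6 122.7 121.8]
```

View pics/w1.png

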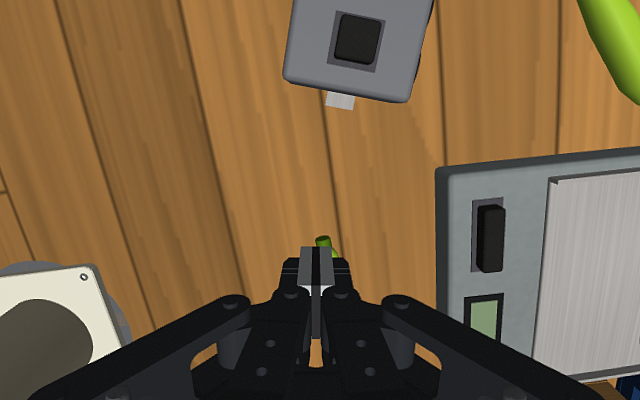

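The wrist view shows the main key cap at (357,40), which gives (0.440, 0.290) and agrees with the top view. Moving over it.

```bash
python3 -m inch '0 0 0 12 0 41 1; 0 0 0 12 0 41 1; 0 0 0 12 20 41 1; 0 0 0 0 40 0 1; 0 0 0 0 40 0 1; 0 0 0 0 30 0 1; 0 0 0 0 0 0 1'; python3 - <<'E'
from h import *
c=shot('wrist','w2.png')
for k in ('main_key_top','awning_key_top'):
    for r in bot.spot_point(k,'wrist')[:2]: print(k,round(r['conf'],2),np.round(r['point'],1),np.round(onz(c,r['point'],.08),4))
plan([.4395,.290,.08])
E
```

```text
clock: 4.62
eef_pos: [0.4386, 0.2866, 0.1113]
tool_rot: [0.707, -0.054, 0.05, -0.704]
ft_force: [0.1, 0.5, 0.2]
grip_width: 0.0003
main_key_top 0.84 [315.5 230.7] [0.4398 0.2909 0.08  ]
awning_key_top 0.81 [347.2  70.8] [0.4668 0.3691 0.08  ]
clock 4.78 pos [0.4415 0.2892 0.1151] q6 [ 0.58  0.37 -0.13  1.07 -0.    2.3 ] F [-0.18  0.51  0.  ] grip 0.0002
axes x,y,z in world (cols)
 [[ 0.989  0.002  0.146]
 [-0.146  0.001  0.989]
 [ 0.002 -1.     0.002]]
delta tool mm [-2.2 35.1  0.4]
```

View pics/w2.png

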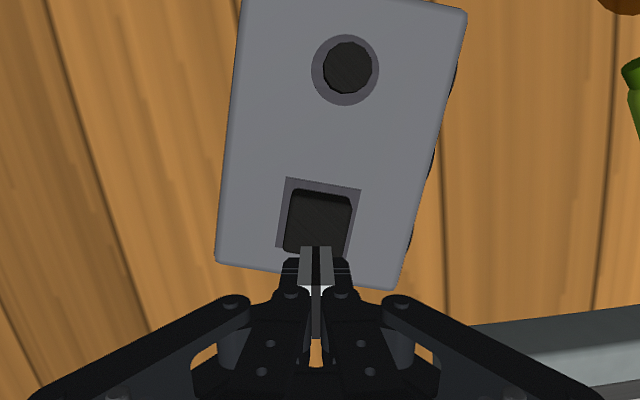

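```bash
python3 -m inch '0 0 0 -2 15 1 1; 0 0 0 0 12 0 1; 0 0 0 0 4 0 1; 0 0 0 0 0 0 1; 0 0 0 0 0 0 1'; python3 -m inch '0 0 0 0 3 0 1; 0 0 0 0 3 0 1; 0 0 0 0 0 0 1; 0 0 0 0 0 0 1'; python3 -m inch '0 0 0 0 3 0 1; 0 0 0 0 3 0 1; 0 0 0 0 0 0 1; 0 0 0 0 0 0 1'
```

```text
clock: 5.4
eef_pos: [0.4388, 0.2909, 0.0825]
tool_rot: [-0.705, 0.051, -0.051, 0.705]
ft_force: [-0.6, 0.2, 0.8]
grip_width: 0.0003
clock: 5.9
eef_pos: [0.4389, 0.291, 0.0766]
tool_rot: [-0.705, 0.051, -0.051, 0.705]
ft_force: [0.8, 1.0, 1.7]
grip_width: -0.0
clock: 6.4
eef_pos: [0.4387, 0.2908, 0.0703]
tool_rot: [-0.705, 0.051, -0.051, 0.705]
ft_force: [0.9, 2.1, 2.4]
grip_width: -0.0001
```

```bash
python3 -m inch '0 0 0 0 2 0 1; 0 0 0 0 1 0 1; 0 0 0 0 0 0 1; 0 0 0 0 0 0 1'; python3 -c "
from h import *
plan([.4395,.290,.08])"; python3 -m inch '0 0 0 0 0.5 0 1; 0 0 0 0 0.5 0 1; 0 0 0 0 0 0 1'; python3 -c "
from h import *
plan([.4395,.290,.08])"
```

```text
clock: 6.9
eef_pos: [0.4387, 0.2909, 0.0675]
tool_rot: [-0.705, 0.051, -0.051, 0.705]
ft_force: [0.6, 1.2, 4.6]
grip_width: -0.0001
clock 6.9 pos [0.4387 0.2909 0.0675] q6 [ 0.59  0.42 -0.19  0.96 -0.    2.3 ] F [0.61 1.23 4.57] grip -0.0001
axes x,y,z in world (cols)
 [[ 0.99   0.     0.144]
 [-0.144  0.     0.99 ]
 [ 0.    -1.     0.   ]]
delta tool mm [  0.9 -12.5  -0.7]
clock: 7.28
eef_pos: [0.4387, 0.2908, 0.0665]
tool_rot: [-0.705, 0.051, -0.051, 0.705]
ft_force: [0.9, -0.5, 5.2]
grip_width: -0.0002
clock 7.28 pos [0.4387 0.2908 0.0665] q6 [ 0.59  0.42 -0.19  0.96 -0.    2.3 ] F [ 0.93 -0.54  5.18] grip -0.0002
axes x,y,z in world (cols)
 [[ 0.99   0.     0.144]
 [-0.144  0.     0.99 ]
 [ 0.    -1.     0.   ]]
delta tool mm [  0.9 -13.5  -0.7]
```

```bash
python3 -m inch '0 0 0 0 -10 0 1; 0 0 0 0 -30 0 1; 0 0 0 0 -40 0 1; 0 0 0 0 -40 0 1; 0 0 0 0 0 -50 1; 0 0 0 0 0 -25 1; 0 0 0 0 0 0 1'; python3 - <<'E'
from h import *
c=shot('wrist','w3.png')
for k,z in (('main_key_top',.072),('awning_key_top',.08),('scale_key_top',.07)):
    for r in bot.spot_point(k,'wrist')[:2]: print(k,round(r['conf'],2),np.round(r['point'],1),np.round(onz(c,r['point'],z),4))
plan([.556,.087,.18])
E
```

```text
clock: 8.15
eef_pos: [0.4264, 0.2148, 0.186]
tool_rot: [0.706, -0.053, 0.051, -0.705]
ft_force: [0.7, 0.9, -0.5]
grip_width: 0.0001
main_key_top 0.9 [318.8  94.9] [0.4405 0.2896 0.072 ]
scale_key_top 0.84 [486.2 314.1] [0.5601 0.0861 0.07  ]
clock 8.35 pos [0.4277 0.2172 0.186 ] q6 [ 0.47  0.23 -0.13  1.21  0.    2.18] F [0.1  0.28 0.96] grip -0.0001
axes x,y,z in world (cols)
 [[ 0.99  -0.001  0.144]
 [-0.144 -0.     0.99 ]
 [-0.001 -1.    -0.   ]]
delta tool mm [ 145.7    5.9 -110.4]
```

View pics/w3.png

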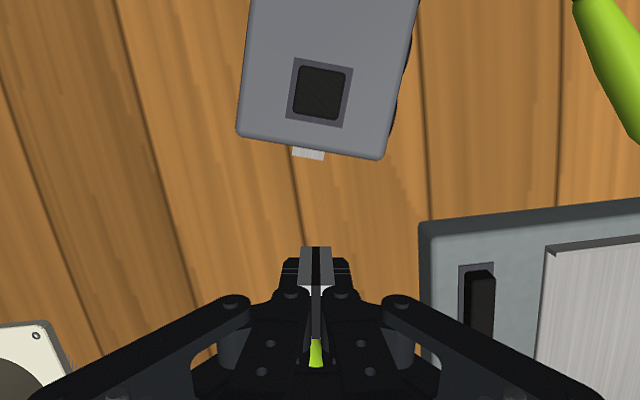

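The main key stands visibly lower in its recess at (320,93). Next is the scale key, at about (0.558, 0.087).

```bash
python3 -m inch '0 0 0 40 0 -35 1; 0 0 0 40 0 -35 1; 0 0 0 40 0 -35 1; 0 0 0 26 0 -15 1; 0 0 0 0 40 0 1; 0 0 0 0 30 0 1; 0 0 0 0 10 0 1; 0 0 0 0 0 0 1'; python3 - <<'E'
from h import *
c=shot('wrist','w4.png')
for k,z in (('scale_key_top',.07),):
    for r in bot.spot_point(k,'wrist')[:2]: print(k,round(r['conf'],2),np.round(r['point'],1),np.round(onz(c,r['point'],z),4))
    for r in bot.cut_out(k,'wrist')[:1]: print(r['extent'])
plan([.558,.087,.07])
E
```

```text
clock: 9.35
eef_pos: [0.5547, 0.0773, 0.1058]
tool_rot: [0.705, -0.051, 0.05, -0.705]
ft_force: [-0.2, 0.6, 0.6]
grip_width: -0.0002
scale_key_top 0.79 [323.3 219.5] [0.5609 0.0859 0.07  ]
[293.9, 150.9, 344.0, 257.2]
clock 9.5 pos [0.5561 0.0772 0.1078] q6 [ 0.14  0.44 -0.04  1.09  0.    1.85] F [-0.13 -0.42  0.11] grip -0.0001
axes x,y,z in world (cols)
 [[ 0.99   0.003  0.144]
 [-0.144  0.     0.99 ]
 [ 0.003 -1.     0.001]]
delta tool mm [ 0.4 37.8  9.9]
```

View pics/w4.png

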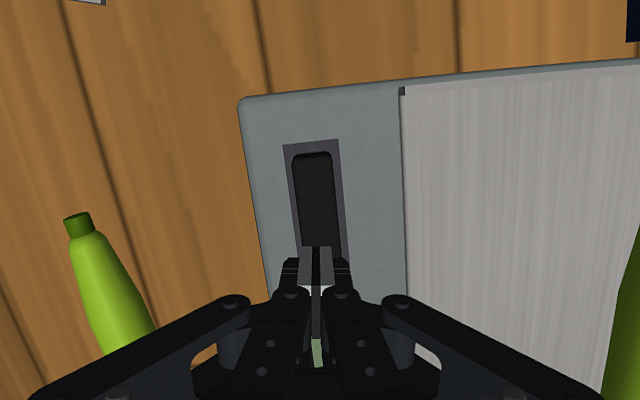

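```bash
python3 - <<'E'
from h import *
c=bot.camera('wrist')
for p in ((293,154),(331,152),(301,244),(338,240),(312,153)): print(p,np.round(onz(c,p,.07),4))
E
```

```text
(293, 154) [0.5517 0.1235 0.07  ]
(331, 152) [0.5716 0.1216 0.07  ]
(301, 244) [0.5478 0.0724 0.07  ]
(338, 240) [0.5689 0.0718 0.07  ]
(312, 153) [0.5616 0.1225 0.07  ]
```

```bash
python3 -m inch '0 0 0 2 10 10 1; 0 0 0 0 12 0 1; 0 0 0 0 8 0 1; 0 0 0 0 0 0 1; 0 0 0 0 0 0 1'; python3 -m inch '0 0 0 0 3 0 1; 0 0 0 0 3 0 1; 0 0 0 0 0 0 1; 0 0 0 0 0 0 1'
```

```text
clock: 10.18
eef_pos: [0.5584, 0.0862, 0.0763]
tool_rot: [0.705, -0.051, 0.051, -0.705]
ft_force: [0.6, -1.4, 0.3]
grip_width: 0.0002
clock: 10.68
eef_pos: [0.5583, 0.0863, 0.0703]
tool_rot: [-0.705, 0.051, -0.051, 0.705]
ft_force: [0.6, -0.3, 0.4]
grip_width: 0.0001
```

```bash
python3 -m inch '0 0 0 0 3 0 1; 0 0 0 0 3 0 1; 0 0 0 0 2 0 1; 0 0 0 0 0 0 1; 0 0 0 0 0 0 1'; python3 -m inch '0 0 0 0 2 0 1; 0 0 0 0 2 0 1; 0 0 0 0 0 0 1; 0 0 0 0 0 0 1'; python3 -m inch '0 0 0 0 1 0 1; 0 0 0 0 0.5 0 1; 0 0 0 0 0 0 1;0 0 0 0 0 0 1'
```

```text
clock: 11.3
eef_pos: [0.5587, 0.0864, 0.0625]
tool_rot: [-0.705, 0.051, -0.051, 0.705]
ft_force: [0.7, -0.7, 1.7]
grip_width: 0.0002
clock: 11.8
eef_pos: [0.5586, 0.0864, 0.0586]
tool_rot: [-0.705, 0.051, -0.051, 0.705]
ft_force: [1.1, 1.0, 3.7]
grip_width: 0.0
clock: 12.3
eef_pos: [0.5586, 0.0864, 0.057]
tool_rot: [-0.705, 0.051, -0.051, 0.705]
ft_force: [1.7, 0.6, 5.2]
grip_width: -0.0001
```

```bash
python3 -m inch '0 0 0 0 -10 0 1; 0 0 0 0 -30 0 1; 0 0 0 0 -50 0 1; 0 0 0 0 -50 0 1; 0 0 0 0 0 -50 1; 0 0 0 0 0 -30 1; 0 0 0 0 0 0 1'; python3 - <<'E'
from h import *
c=shot('wrist','w5.png'); plan([.506,-.330,.15])
E
```

```text
clock: 13.18
eef_pos: [0.545, 0.0054, 0.1963]
tool_rot: [0.705, -0.054, 0.051, -0.705]
ft_force: [0.5, 0.9, 0.5]
grip_width: 0.0004
clock 13.22 pos [0.5454 0.0065 0.1962] q6 [0.01 0.35 0.06 1.29 0.   1.73] F [ 0.5   0.59 -0.3 ] grip -0.0002
axes x,y,z in world (cols)
 [[ 0.989 -0.003  0.146]
 [-0.146  0.     0.989]
 [-0.003 -1.    -0.   ]]
delta tool mm [  10.4   46.2 -338.6]
```

View pics/w5.png

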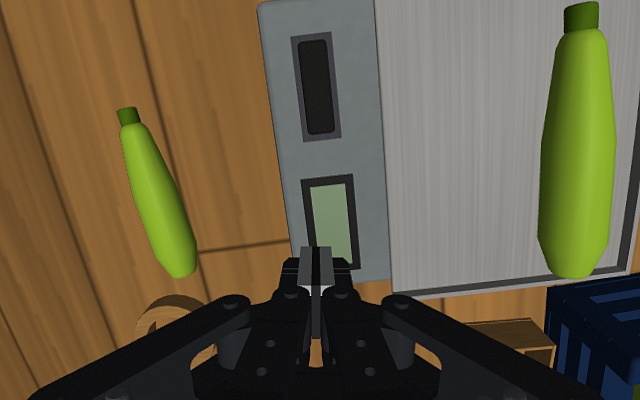

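The scale key at (317,87) is down. On to the printer, stopping slightly past the key so the camera sees it.

```bash
python3 -m inch '0 0 0 1 0 -40 1; 0 0 0 1 0 -50 1; 0 0 0 1 0 -50 1; 0 0 0 2 0 -50 1; 0 0 0 2 0 -50 1; 0 0 0 1 0 -50 1; 0 0 0 1 0 -50 1; 0 0 0 1 10 -30 1; 0 0 0 0 20 0 1; 0 0 0 0 0 0 1; 0 0 0 0 0 0 1'; python3 - <<'E'
from h import *
c=shot('wrist','w6.png')
for r in bot.spot_point('printer_key_top','wrist')[:2]: print(round(r['conf'],2),np.round(r['point'],1),np.round(onz(c,r['point'],.105),4))
plan([.506,-.330,.15])
E
```

```text
clock: 14.6
eef_pos: [0.5037, -0.3594, 0.1669]
tool_rot: [-0.705, 0.051, -0.05, 0.706]
ft_force: [-0.3, -0.6, 0.2]
grip_width: 0.0001
0.71 [310.6 179. ] [ 0.5053 -0.333   0.105 ]
clock 14.7 pos [ 0.5041 -0.3598  0.1678] q6 [-0.62  0.51  0.23  1.29  0.    1.09] F [ 0.48 -0.8   0.77] grip -0.0001
axes x,y,z in world (cols)
 [[ 0.99   0.001  0.143]
 [-0.143 -0.001  0.99 ]
 [ 0.001 -1.    -0.   ]]
delta tool mm [-2.4 17.8 29.8]
```

View pics/w6.png

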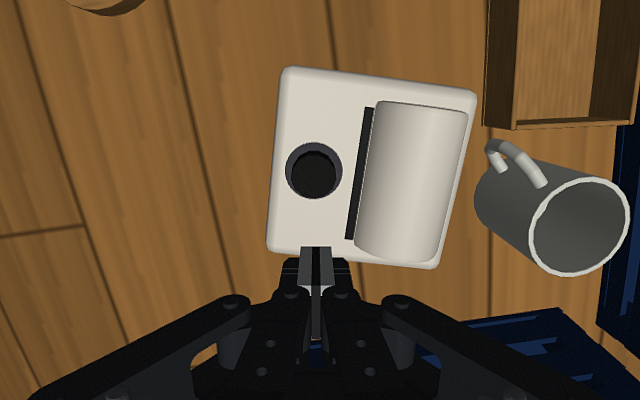

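Cap seen at about (315,175), so I take the key at about (0.507, -0.331).

```bash
python3 -m inch '0 0 0 -1 0 15 1; 0 0 0 0 10 14 1; 0 0 0 0 25 0 1; 0 0 0 0 15 0 1; 0 0 0 0 7 0 1; 0 0 0 0 0 0 1; 0 0 0 0 0 0 1'; python3 - <<'E'
from h import *
c=shot('wrist','w7.png'); plan([.507,-.331,.105])
E
```

```text
clock: 15.58
eef_pos: [0.5069, -0.332, 0.1106]
tool_rot: [0.705, -0.051, 0.052, -0.705]
ft_force: [0.0, -0.6, 0.5]
grip_width: -0.0
clock 15.62 pos [ 0.507  -0.332   0.1107] q6 [-0.58  0.52  0.1   1.15 -0.    1.14] F [ 0.14 -0.15  0.13] grip -0.0003
axes x,y,z in world (cols)
 [[ 0.989  0.001  0.145]
 [-0.145 -0.001  0.989]
 [ 0.001 -1.    -0.001]]
delta tool mm [-0.1  5.7  1. ]
```

View pics/w7.png

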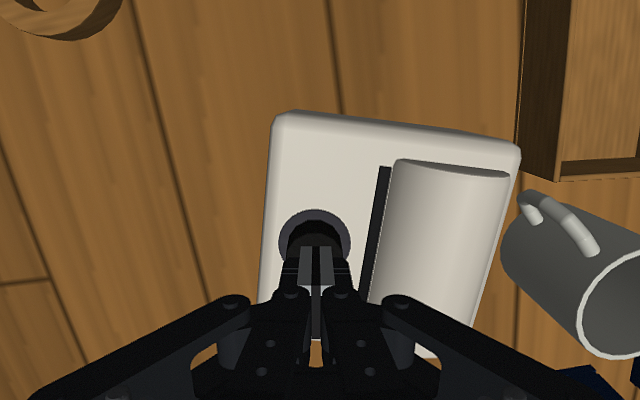

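The fingertips at (316,248) sit centred over the round cap.

```bash
python3 -m inch '0 0 0 0 3 0 1; 0 0 0 0 3 0 1; 0 0 0 0 3 0 1; 0 0 0 0 3 0 1; 0 0 0 0 0 0 1; 0 0 0 0 0 0 1'; python3 -m inch '0 0 0 0 2 0 1; 0 0 0 0 2 0 1; 0 0 0 0 0 0 1; 0 0 0 0 0 0 1'; python3 -m inch '0 0 0 0 1 0 1; 0 0 0 0 1 0 1; 0 0 0 0 0 0 1; 0 0 0 0 0 0 1'
```

```text
clock: 16.38
eef_pos: [0.5066, -0.3317, 0.098]
tool_rot: [0.705, -0.051, 0.051, -0.705]
ft_force: [0.2, -0.4, 2.1]
grip_width: -0.0
clock: 16.88
eef_pos: [0.5066, -0.3317, 0.094]
tool_rot: [0.705, -0.051, 0.051, -0.705]
ft_force: [0.8, -0.2, 2.8]
grip_width: 0.0
clock: 17.38
eef_pos: [0.5066, -0.3317, 0.0921]
tool_rot: [0.705, -0.051, 0.051, -0.705]
ft_force: [-0.6, -0.9, 5.1]
grip_width: 0.0002
```

```bash
python3 -c "
from h import *
bot.camera('wrist');plan([.507,-.331,.105])"; python3 -m inch '0 0 0 0 0.5 0 1; 0 0 0 0 0 0 1; 0 0 0 0 0 0 1';  python3 -m inch '0 0 0 0 -10 0 1; 0 0 0 0 -30 0 1; 0 0 0 0 -40 0 1; 0 0 0 0 -30 -30 1; 0 0 0 0 0 -50 1; 0 0 0 0 0 0 1; 0 0 0 0 0 0 1'; python3 - <<'E'
from h import *
shot('wrist','w8.png'); t=shot('top','top9.png'); s=shot('scene','scene9.png')
a=t['color'][110:310,130:490]; cv2.imwrite('pics/top9z.png',cv2.resize(a,None,fx=2.2,fy=2.2,interpolation=cv2.INTER_CUBIC))
plan([0,0,0])
b=cv2.imread('pics/top0.png'); d=cv2.absdiff(b,t['color']).max(2)>40
l,n,st,ce=cv2.connectedComponentsWithStats(d.astype('uint8'))
print([(x[:5].tolist()) for x in st[1:] if x[4]>8])
E
```

```text
clock 17.43 pos [ 0.5066 -0.3317  0.0921] q6 [-0.58  0.54  0.07  1.11 -0.    1.14] F [-0.01 -1.27  5.07] grip 0.0002
axes x,y,z in world (cols)
 [[ 0.99   0.     0.144]
 [-0.144 -0.     0.99 ]
 [ 0.    -1.    -0.   ]]
delta tool mm [  0.3 -12.9   0.8]
clock: 17.8
eef_pos: [0.5066, -0.3317, 0.0916]
tool_rot: [0.705, -0.051, 0.051, -0.705]
ft_force: [-0.9, -0.5, 5.2]
grip_width: -0.0
clock: 18.68
eef_pos: [0.4941, -0.4098, 0.2001]
tool_rot: [-0.704, 0.052, -0.05, 0.706]
ft_force: [0.4, -0.4, 0.0]
grip_width: -0.0005
clock 18.82 pos [ 0.4949 -0.4093  0.2008] q6 [-0.69  0.54  0.38  1.41  0.    1.02] F [ 0.28 -0.07 -0.14] grip 0.0001
axes x,y,z in world (cols)
 [[ 0.99  -0.001  0.143]
 [-0.143  0.001  0.99 ]
 [-0.001 -1.     0.001]]
delta tool mm [-548.1  201.9  334.1]
[[264, 149, 376, 251, 35441], [501, 194, 4, 7, 26], [264, 368, 26, 12, 55], [258, 373, 6, 8, 15], [243, 384, 20, 16, 128], [511, 392, 14, 3, 27], [499, 398, 34, 2, 64]]
```

View pics/w8.png

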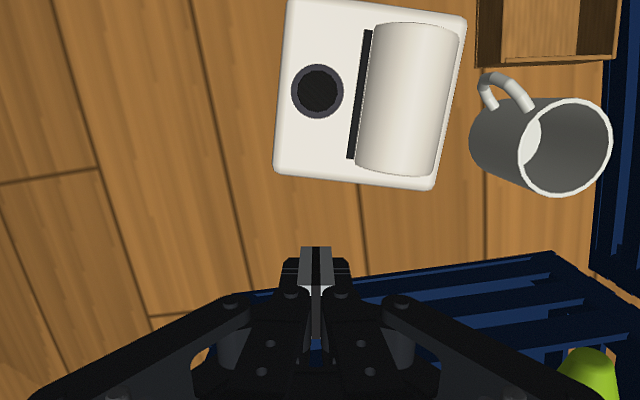

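View pics/top9z.png

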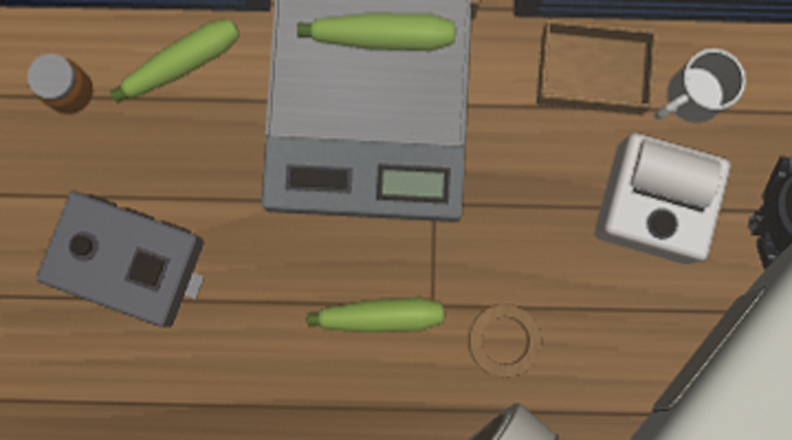

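```bash
python3 -c "
from h import *
print(bot.job_done())"
```

```text
the job is handed in; nothing more can be done
None
```

I pressed the three keys from above with the shut fingertips in the order asked: main key, then scale key, then printer key. The job was handed in at about 19 s of the 51 s allowed.

- **Keys in:** each was pressed about 13 mm until the wrist force read about 5.2 N. That is well above the latch force, and the stroke less the spring travel comes to about 8 mm, so I take each latch to be fully in. Wrist pictures after each release showed the cap staying low in its recess.
- **Awning key and loose things:** I never went over the awning key, and it looks the same in the last top picture. Comparing the first and last top pictures showed no change around the box, the scale or the loose things. The tape and near courgette fell inside the area that differs because of the arm, so I checked those only by eye; they look unmoved.
- **Robot:** it ended at 0.20 m height beside the printer, touching nothing, with the wrist force reading near zero.
- **Disagreement:** my first key positions from the scene camera were about 12 mm off those from the top camera, probably because it also saw the sides of the caps. I used the top and wrist views, which agreed within a few mm.

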